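# Pin the ball valve half open

## Robot

A 6-joint arm with a two-finger parallel gripper is mounted at the origin on the work surface. World frame = base frame: x ahead of the robot, y to its left, z up, the work surface at z = 0. Lengths are in m, angles in rad, forces in N, time in s.
With the tool pointing down it reaches from about 0.35 to 0.925 m from the base axis. Payload 6.4 kg.
Tool frame: the origin (TCP) lies where the fingers leave the gripper's body, on its centre line; the fingertips stand env.tips_ahead ahead of it and the grasp point (between the pads) lies 78 mm ahead of it (env.tips_ahead is the distance from the TCP to the fingertips, in m); z points along the fingers, y is the line along which they close (so a half turn about z gives the same grasp; the last joint's range is limited). The gripper opens to 94 mm and grips with 3 to 60 N. Pads are 16 mm wide; open, the fingers measure 119 mm over their backs; the gripper's body (75 mm by 177 mm) begins 78 mm behind the grasp point.
Start: joints at [-1.34, 0.245, 1.558, -0, 1.339, -0.174], TCP at [0.256, -0.597, 0.303] pointing down, gripper open.
Joint ranges: [-3.13, 3.13], [-1.02, 2.26], [0.13, 2.54], [-0.95, 4.09], [0.21, 2.88], [-2.74, 2.74]. Speed limits (rad/s): [2.57, 2.57, 3.14, 3.14, 3.14, 3.14].

## Interface

Orientations are given as a unit quaternion [x, y, z, w].
In Python, from plant import env gives the robot as it stands.
- The arm moves only by the tool carry_out, never from a script. Its argument "rows" is a list of rows, each a list of 6 numbers: the shift along the tool's x, y, z each as a share of 120 mm, from -1 to 1, then the turn, a rotation vector about the tool's x, y, z each as a share of 1.5 rad, from -1 to 1. In form: [[dx, dy, dz, wx, wy, wz], ...]. A call has 1 to 5 rows; each row is the pose to reach, as a shift and turn from the pose commanded when the call began, along the tool's axes at that moment; what a row does not reach only later rows make up. A row lasts 1/10 s, in which the tool goes at most 50 mm and 8.59 degrees, less where a joint would pass 70% of its speed; a pose out of reach is approached as far as the arm can. A call with a number of a shift or a turn outside -1 to 1 is refused whole. A call with a gripper value outside its range is refused whole. "claw" is the closure, from 0 (fully open) to 1 (shut), set as the call begins (left out, the last holds). The fingers move at their own pace and stop on an object; the grip force is fixed at half the most. Time passes only in rows, so rows that repeat a pose let the fingers close. It gives the time, the measured TCP pose, the force, the opening and the grip force at its end, in the units of the state.
- env.get_obs(): the state, without advancing time (a new reading comes with each control period).
- env.snapshot(name): name is "scene" or "top"; returns (picture, depth): 384x512x3 uint8, red, green, blue; 384x512 float32, m along the optical axis (not along the pixel's ray), 0 where there is no reading.
- env.camera_info(name): a dict with "fx", "fy", "cx", "cy" (pixels), "R" (3x3) and "t" (3): a world point X has camera coordinates R X + t. Camera axes: x right, y down, z forward; pixel columns grow to the right and rows downward; lengths in m; the calibration is good to about 2 mm. A picture is of the moment at which its call begins. camera_info takes no time and is no camera call.
- env.hand_in(): hands the job in; it is judged then, once.
The state is a dict: "t": time; "joint_pos": joint angles; "dq": joint speeds; "tau": joint torques, N m; "position": TCP position; "orientation": TCP orientation; "force": force on the tool from outside, world axes, zero at the start; "torque": the same for the moment, N m; "opening": finger opening in m; "grasp_force": force on a finger pad.
Only numpy, scipy, OpenCV 4.12 (cv2) and the standard library are available. Lean on these libraries where they do the work, as an engineer would, in place of code of your own. Each camera call takes 0.05 s, during which the arm holds its last target. There are 200 camera calls.

## Task

Turn the ball valve's lever to the half-open position, so that the eye in the lever lies over the middle hole of the index plate. Then take the lock pin with the flat paddle head from the stand and push it upright down through the eye and that hole until its collar rests on the lever, and let go. Leave the other pins and everything else on the bench where they are.

Things in the scene. Friction and masses are not known exactly. Their poses are not given: they have to be found in the camera images.
- lever (a joint): Opening of the ball valve's lever, rad: 0 = shut, 0.785 = half open, 1.571 = fully open (lever in line with the pipe). It grows counter-clockwise seen from above, about the vertical stem. Friction holds the lever where it is left (about 2 N at the handle moves it).
- valve: Steel ball valve with a 270 mm flanged pipe along its x, on a grey base plate fixed to the bench. Origin on the bench under the stem, z up. A fixed aluminium index plate (155 x 155 x 8 mm, top face 100 mm above the bench) has three vertical 16.5 mm holes, each 95 mm from the stem: shut towards +y, half open (middle one) halfway between +y and -x, fully open towards -x.
- stem (a point): Point on the vertical turning axis of the lever, 100 mm above the bench.
- half_hole (a point): Centre of the mouth of the middle (half-open) hole of the index plate, in the plate's top face, 100 mm above the bench; the hole is 16.5 mm wide, 8 mm deep, open below (90 mm free beneath it). z up.
- lever_eye (a point): Centre of the lever's eye, in its top face, 114 mm above the bench. The lever is a flat dark steel bar 10 mm thick, 28 mm wide (40 mm at the eye), 190 mm long from the stem, 4 mm above the index plate; the eye is a vertical 17 mm round hole 95 mm from the stem. x points outward along the lever, z up. At 0.785 rad the eye is right over the half-open hole.
- lever_grip (a point): Point on the axis of the lever's handle: an upright black round plastic knob 26 mm in diameter standing on the outer end of the lever, 175 mm from the stem, from 114 mm up to 176 mm above the bench. This point is 150 mm above the bench. x axis outward along the lever, z up.
- lock_pin: The lock pin: bare steel, 121 mm long, 0.17 to 0.29 kg, the only pin with a flat paddle head. Origin at its tip, z up along it. Shank 14 mm thick, tapering over the last 14 mm to a 5 mm nose; round 28 mm collar from 70 to 76 mm above the tip; paddle from 76 to 121 mm, 16 mm thick along x, 42 mm wide along y. At the start it hangs by its collar in a hole of the stand, tip 15 mm above the bench.
- pin_seat (a point): Point on the lock pin's axis in the underside of its collar, 70 mm above the tip; it rests on the lever's top face when the pin is fully home.
- pin_head (a point): Grip point of the lock pin: middle of the paddle head, 102 mm above the tip (32 mm above the underside of the collar). Pinch across the head's 16 mm thickness, its x axis.
- stand: Plywood pin stand fixed to the bench, 80 mm (x) x 220 mm (y) x 85 mm tall, with three 21.5 mm holes in its top at y = -70, 0 and +70 mm, holding the three pins upright by their collars. Origin at the centre of its underside.
- thin_pin: Steel pin with a small round mushroom head (24 mm wide), 28 mm collar and 8 mm shank, 110 mm long, in another hole of the stand. Not wanted. Origin at its tip.
- thick_pin: Steel pin with a round cylindrical head (32 mm wide, 40 mm tall) and a 19.6 mm shank, too thick for the valve, 116 mm long, in another hole of the stand. Not wanted. Origin at its tip.
- bracket: Bystander: L-shaped aluminium bracket 90 x 50 x 62 mm. Origin at the centre of its underside.
- flange_ring: Bystander: flat steel ring, 90 mm across, 14 mm thick, lying on the bench. Origin at the centre of its underside.
- wrench: Bystander: open-ended wrench 190 mm long, lying on the bench.
- screwdriver: Bystander: black-handled screwdriver 200 mm long, lying on the bench.
- oil_bottle: Bystander: white bottle 52 mm across, 140 mm tall. Origin at the centre of its underside.
- tape: Bystander: roll of clear tape 100 mm across, 25 mm tall, lying flat. Origin at the centre of its underside.
Not all that is in view belongs to the job. Leave any orange or purple look-alike of the lock_pin alone.

How it is judged:
By the outcome, as a careful person would: the job done as asked, in the order asked, and still so for the second after the job is handed in, with the robot touching nothing.
It also fails if it takes over 61 s, if anything falls off the work surface, if the arm or the gripper's body presses on something with over 40 N, if the wrist force passes 120 N, or if a joint passes its speed limit or range.

## Working session

There is one attempt and no reset: what is moved stays moved. The work goes in short steps, Python scripts to look and compute and a tool call to move; the robot and the scene stay as the last step left them, time stands still between calls to the robot, and variables do not carry over. Pictures are saved under pics/ and viewed, at most 10 in all, crops included, and the job is handed in when it is done.

Besides the shell and the picture viewer there is one more tool, called after "Request:" by a JSON object that holds its "method" and its "body". carry_out: Moves the arm, as the interface text tells. Its arguments: {"type":"object","properties":{"rows":{"type":"array","items":{"type":"array","items":{"type":"number"}}},"claw":{"type":"number"}},"required":["rows"]}

```bash
mkdir -p pics; cat > h.py <<'E'
import numpy as np, cv2
from plant import env
from scipy.spatial.transform import Rotation as Ro
def snap(n):
    p,d=env.snapshot(n); np.savez(f'pics/{n}.npz',p=p,d=d); return p,d
def load(n):
    z=np.load(f'pics/{n}.npz'); return z['p'],z['d']
def pt(n,u,v,d):
    c=env.camera_info(n); z=d
    return np.array(c['R']).T@(np.array([(u-c['cx'])/c['fx']*z,(v-c['cy'])/c['fy']*z,z])-np.array(c['t']))
def ray(n,u,v,h):
    a=pt(n,u,v,0.); b=pt(n,u,v,1.); return a+(b-a)*(h-a[2])/(b[2]-a[2])
def cloud(n,d):
    c=env.camera_info(n); v,u=np.mgrid[:384,:512]
    P=np.stack([(u-c['cx'])/c['fx']*d,(v-c['cy'])/c['fy']*d,d],-1)
    return (P-np.array(c['t']))@np.array(c['R'])
def proj(n,X):
    c=env.camera_info(n); q=np.array(c['R'])@X+np.array(c['t']); return c['fx']*q[0]/q[2]+c['cx'],c['fy']*q[1]/q[2]+c['cy']
def save(name,p,crop=None,k=1):
    if crop: u0,v0,u1,v1=crop; p=p[v0:v1,u0:u1]
    p=cv2.resize(p,None,fx=k,fy=k,interpolation=cv2.INTER_CUBIC); cv2.imwrite(f'pics/{name}.png',p[...,::-1])
E
python3 - <<'E'
from h import *
for n in('scene','top'):
    p,d=snap(n); save(n+'0',p,k=1.55)
    c=env.camera_info(n); print(n,c['fx'],-np.array(c['R']).T@np.array(c['t']))
o=env.get_obs(); print(o['t'],o['position'],o['orientation'],env.tips_ahead)
E
```

```text
scene 386.70106628203774 [ 1.41830459 -0.32965245  0.78083324]
top 449.6075251127768 [0.27919851 0.02114505 1.45861692]
0.1 [ 0.25589917 -0.59709364  0.30168816] [ 9.79590038e-01  2.01004088e-01 -2.94946400e-05 -8.44549458e-04] 0.0972
```

View pics/scene0.png

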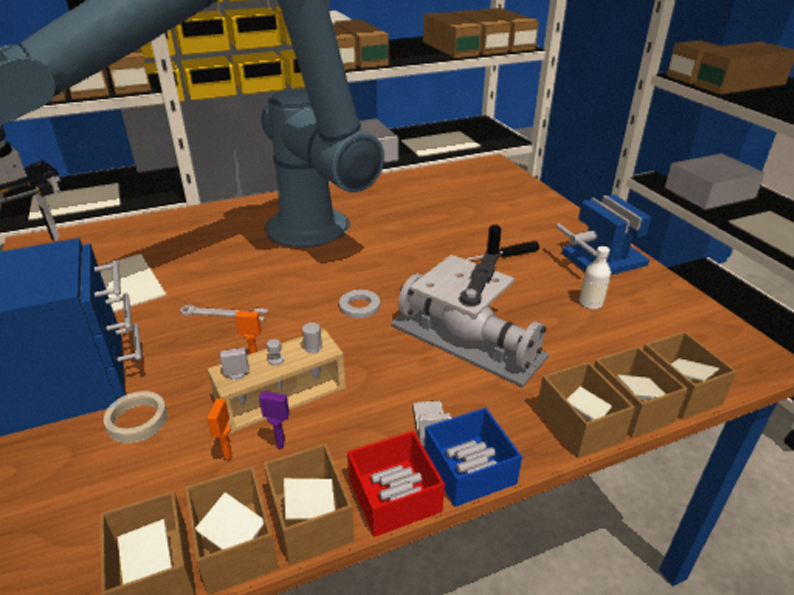

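View pics/top0.png

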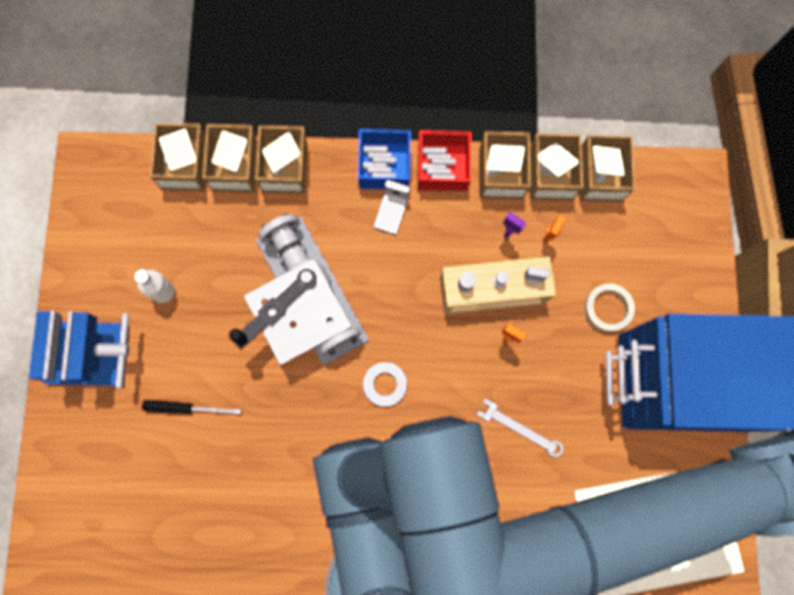

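The scene view shows the stand with three grey-headed pins. In the enlarged view the paddle is at (234,362), the mushroom head at (273,350) and the cylinder at (311,336). The valve is at (470,300), with its lever to the back. In the top view the paddle is at (537,273), the lever stem at (306,279), the knob at (238,337), and two holes are visible at (292,324) and (330,320).

Things that could be taken for the lock pin (top view, enlarged pixels): grey paddle (537,273), orange paddles (555,228) and (514,333), purple paddle (513,224), mushroom (501,281), cylinder (466,282). I choose the bare steel paddle at (537,273).

```bash
python3 - <<'E'
from h import *
p,d=load('top')
a=cv2.resize(p[150:240,145:245],None,fx=5,fy=5,interpolation=cv2.INTER_CUBIC)
b=cv2.resize(p[160,0:1],None,fx=1,fy=1)
b=cv2.resize(p[160:205,280:365],None,fx=8,fy=8,interpolation=cv2.INTER_CUBIC)
cv2.imwrite('pics/a.png',a[...,::-1]);cv2.imwrite('pics/b.png',b[...,::-1])
P=cloud('top',d); z=P[...,2]
def cl(name,u0,v0,u1,v1,lo,hi):
    s=P[v0:v1,u0:u1]; m=(s[...,2]>lo)&(s[...,2]<hi)&(d[v0:v1,u0:u1]>0); q=s[m]
    c,sz,an=cv2.minAreaRect((q[:,:2]*1000).astype(np.float32))
    print(name,m.sum(),'mean',q.mean(0).round(4),'rect',np.round(c,1),np.round(sz,1),round(an,1))
cl('plate',145,150,245,240,.093,.105)
cl('knob',140,190,180,240,.165,.185)
cl('lever',140,165,215,240,.107,.122)
cl('paddle',325,160,365,200,.115,.15)
cl('standtop',280,155,365,205,.075,.09)
for u,v in [(346,176),(323,181),(301,182)]: print(z[v,u])
E
```

```text
plate 1941 mean [0.5231 0.1758 0.0992] rect [549.  173.3] [225.3 249.1] 77.8
knob 63 mean [0.471  0.2879 0.1736] rect [471.8 287.9] [22.2 23.9] 89.2
lever 628 mean [0.542  0.2195 0.1135] rect [521.9 212.7] [ 82.1 210.1] 45.7
paddle 113 mean [ 0.6127 -0.2768  0.1304] rect [ 613.4 -265.4] [25.8 89.1] 6.8
standtop 1407 mean [ 0.6049 -0.2172  0.0842] rect [ 607.7 -219.8] [ 82.1 222.1] 7.5
0.12815812341654037
0.12319830828839463
0.1314590013390187
```

View pics/a.png

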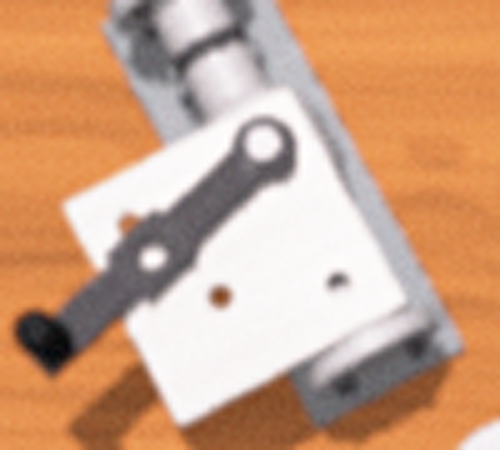

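View pics/b.png

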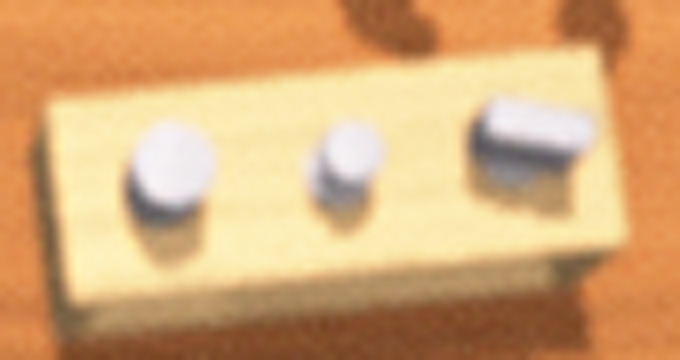

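Crop a shows the stem at (265,142), eye at (153,258), and holes at shut (130,222), half open (220,296) and fully open (337,282). Crop b confirms a bare steel flat paddle, with its top face centred near (540,124) and tilted slightly, clearly unlike the round heads at (182,152) and (353,150).

```bash
python3 - <<'E'
from h import *
p,d=load('top')
A=lambda U,V,h:ray('top',145+(U+.5)/5-.5,150+(V+.5)/5-.5,h)
st=A(265,142,.114);eye=A(153,258,.114);H={k:A(*v,.1) for k,v in dict(shut=(130,222),half=(220,296),open=(337,282)).items()}
knob=A(44,336,.174)
print('stem',st,'eye',eye,'knob',knob)
dirs={k:(np.hypot(*(v-st)[:2]),np.degrees(np.arctan2(*(v-st)[1::-1]))) for k,v in {**H,'eye':eye,'knob':knob}.items()}
print(H,dirs)
B=lambda U,V,h:ray('top',280+(U+.5)/8-.5,160+(V+.5)/8-.5,h)
c=[B(*q,.136) for q in((497,97),(593,122),(583,150),(485,125))];m=np.mean(c,0)
print('paddle',m,[np.linalg.norm(c[i]-c[(i+1)%4]) for i in range(4)],np.degrees(np.arctan2(*(c[0]-c[1])[1::-1])))
s=[B(*q,.085) for q in((47,102),(600,45),(628,240),(72,302))];print('stand corners',np.array(s).round(4),np.mean(s,0))
# depth-based: paddle top
for n in('top','scene'):
    p,d=load(n)if n=='top' else load(n); P=cloud(n,d).reshape(-1,3)
    r=np.hypot(P[:,0]-m[0],P[:,1]-m[1]); q=P[(r<.03)&(P[:,2]>.131)&(P[:,2]<.142)]
    print(n,len(q),q.mean(0), cv2.minAreaRect((q[:,:2]*1000).astype(np.float32)))
    r=np.hypot(P[:,0]-knob[0],P[:,1]-knob[1]); q=P[(r<.025)&(P[:,2]>.172)&(P[:,2]<.182)]; print(n,'knob',len(q),q.mean(0))
o=env.get_obs();print(Ro.from_quat(o['orientation']).as_matrix().round(3))
E
```

```text
stem [0.6014343  0.16727766 0.114     ] eye [0.52730324 0.23196674 0.114     ] knob [0.46897541 0.28273136 0.174     ]
{'shut': array([0.55205578, 0.24950483, 0.1       ]), 'half': array([0.50728238, 0.19197889, 0.1       ]), 'open': array([0.51777393, 0.12080591, 0.1       ])} {'shut': (np.float64(0.09591426952387351), np.float64(120.98538149000815)), 'half': (np.float64(0.09733824376991282), np.float64(165.2994659614704)), 'open': (np.float64(0.0957009952610324), np.float64(-150.94865939508006)), 'eye': (np.float64(0.09838745436518903), np.float64(138.89103269258413)), 'knob': (np.float64(0.17571259267724298), np.float64(138.9239678973596))}
paddle [ 0.61728716 -0.2876118   0.136     ] [np.float64(0.03743421683004262), np.float64(0.011753863010743553), np.float64(0.03811176136598599), np.float64(0.01205714242484425)] 76.34561564640052
stand corners [[ 0.634  -0.1051  0.085 ]
 [ 0.663  -0.3242  0.085 ]
 [ 0.5842 -0.3334  0.085 ]
 [ 0.5539 -0.1155  0.085 ]] [ 0.60875695 -0.21953641  0.085     ]
top 65 [ 0.61575297 -0.28923529  0.13535462] ((616.0689697265625, -288.59942626953125), (42.11963653564453, 16.579879760742188), 79.2686996459961)
top knob 46 [0.4717333  0.28791841 0.17533895]
scene 81 [ 0.61971135 -0.29016794  0.13495572] ((618.6622924804688, -289.299560546875), (40.003475189208984, 18.55078887939453), 80.38385009765625)
scene knob 21 [0.47556913 0.28604459 0.17486861]
[[ 0.919  0.394 -0.   ]
 [ 0.394 -0.919  0.002]
 [ 0.    -0.002 -1.   ]]
```

```bash
cat >> h.py <<'E'
def plan(wps,pose=None):
    "wps: list of (x,y,z,yaw_deg) TCP targets, tool down; prints one row per call"
    o=env.get_obs()
    if pose is None:
        M=Ro.from_quat(o['orientation']).as_matrix(); pose=(*o['position'],np.degrees(np.arctan2(M[1,0],M[0,0])))
    x,y,z,a=pose; print('from',np.round(pose,4))
    for X,Y,Z,A in wps:
        t=np.radians(a); dx,dy=X-x,Y-y
        r=[(np.cos(t)*dx+np.sin(t)*dy)/.12,(np.sin(t)*dx-np.cos(t)*dy)/.12,-(Z-z)/.12,0,0,-np.radians(A-a)/1.5]
        print(np.round(r,4).tolist(),'rows',int(np.ceil(max(np.linalg.norm(r[:3])*.12/.05,abs(A-a)/8.59))),'OVER' if max(map(abs,r))>1 else '')
        x,y,z,a=X,Y,Z,A
E
python3 - <<'E'
from h import *
p,d=load('top');P=cloud('top',d)
s=P[200:290,380:512];print('box max z',np.percentile(s[...,2][d[200:290,380:512]>0],[50,75,90]))
b=s[(s[...,2]>.1)];print(b.min(0),b.max(0))
# arc
n=10; r=np.linspace(.65,.548,n+1); th=np.radians(np.linspace(-66.8,31.2,n+1)); yaw=np.linspace(23.2,152,n+1)
w=[(r[i]*np.cos(th[i]),r[i]*np.sin(th[i]),.40 if i<6 else .34 if i<9 else .302,yaw[i]) for i in range(1,n+1)]
w[-1]=(.4695,.2845,.302,152); print(np.round(w,3)); plan(w)
E
```

```text
box max z [0.23423502 0.23964065 0.24172152]
[ 0.27919851 -0.74317104  0.10046112] [0.52029326 0.02114505 1.45861692]
[[ 3.4800e-01 -5.3700e-01  4.0000e-01  3.6080e+01]
 [ 4.2800e-01 -4.6200e-01  4.0000e-01  4.8960e+01]
 [ 4.9200e-01 -3.7600e-01  4.0000e-01  6.1840e+01]
 [ 5.4000e-01 -2.8200e-01  4.0000e-01  7.4720e+01]
 [ 5.7000e-01 -1.8300e-01  4.0000e-01  8.7600e+01]
 [ 5.8300e-01 -8.2000e-02  3.4000e-01  1.0048e+02]
 [ 5.7800e-01  1.8000e-02  3.4000e-01  1.1336e+02]
 [ 5.5700e-01  1.1400e-01  3.4000e-01  1.2624e+02]
 [ 5.2000e-01  2.0400e-01  3.0200e-01  1.3912e+02]
 [ 4.7000e-01  2.8400e-01  3.0200e-01  1.5200e+02]]
from [ 0.2559 -0.5971  0.3017 23.1914]
[0.9076, -0.1598, -0.8193, 0.0, 0.0, -0.15] rows 3 
[0.9004, -0.1133, -0.0, 0.0, 0.0, -0.1499] rows 3 
[0.8907, -0.0651, -0.0, 0.0, 0.0, -0.1499] rows 3 
[0.8784, -0.0183, -0.0, 0.0, 0.0, -0.1499] rows 3 
[0.8637, 0.0271, -0.0, 0.0, 0.0, -0.1499] rows 3 
[0.8468, 0.0708, 0.5, 0.0, 0.0, -0.1499] rows 3 
[0.8276, 0.1128, -0.0, 0.0, 0.0, -0.1499] rows 3 
[0.8065, 0.1529, -0.0, 0.0, 0.0, -0.1499] rows 2 
[0.7834, 0.1911, 0.3167, 0.0, 0.0, -0.1499] rows 3 
[0.7572, 0.2354, -0.0, 0.0, 0.0, -0.1499] rows 2
```

Request:
{"method": "carry_out", "body": {"rows": [[0,0,-0.82,0,0,0],[0,0,-0.82,0,0,0],[0,0,-0.82,0,0,0]], "claw": 0}}

```text
t: 0.4
position: [0.2565, -0.5992, 0.4098]
orientation: [0.98, 0.201, 0.0, 0.007]
force: [1.1, 0.2, 1.0]
opening: 0.0942
grasp_force: 0.0
```

Request:
{"method": "carry_out", "body": {"rows": [[0.91,-0.16,0,0,0,-0.15],[0.91,-0.16,0,0,0,-0.15],[0.91,-0.16,0,0,0,-0.15],[0.91,-0.16,0,0,0,-0.15]]}}

```text
t: 0.8
position: [0.3501, -0.5357, 0.4004]
orientation: [0.95, 0.311, -0.0, -0.0]
force: [-0.2, 0.1, -0.1]
opening: 0.0939
grasp_force: 0.0
```

Request:
{"method": "carry_out", "body": {"rows": [[0.9,-0.11,0,0,0,-0.15],[0.9,-0.11,0,0,0,-0.15],[0.9,-0.11,0,0,0,-0.15],[0.9,-0.11,0,0,0,-0.15]]}}

```text
t: 1.2
position: [0.4283, -0.4626, 0.4007]
orientation: [0.91, 0.415, -0.0, -0.0]
force: [-0.7, -0.1, 0.3]
opening: 0.0941
grasp_force: 0.0
```

Request:
{"method": "carry_out", "body": {"rows": [[0.89,-0.065,0,0,0,-0.15],[0.89,-0.065,0,0,0,-0.15],[0.89,-0.065,0,0,0,-0.15],[0.89,-0.065,0,0,0,-0.15]]}}

```text
t: 1.6
position: [0.4921, -0.3776, 0.4009]
orientation: [0.858, 0.514, -0.0, 0.0]
force: [-0.4, -0.9, -0.3]
opening: 0.0936
grasp_force: 0.0
```

Request:
{"method": "carry_out", "body": {"rows": [[0.88,-0.02,0,0,0,-0.15],[0.88,-0.02,0,0,0,-0.15],[0.88,-0.02,0,0,0,-0.15],[0.88,-0.02,0,0,0,-0.15]]}}

```text
t: 2.0
position: [0.5397, -0.2838, 0.401]
orientation: [0.795, 0.606, -0.0, 0.0]
force: [-1.3, -0.3, 0.1]
opening: 0.0938
grasp_force: 0.0
```

Request:
{"method": "carry_out", "body": {"rows": [[0.86,0.03,0,0,0,-0.15],[0.86,0.03,0,0,0,-0.15],[0.86,0.03,0,0,0,-0.15],[0.86,0.03,0,0,0,-0.15]]}}

```text
t: 2.4
position: [0.5705, -0.1855, 0.401]
orientation: [0.722, 0.692, -0.0, 0.0]
force: [-0.2, 0.1, -0.3]
opening: 0.094
grasp_force: 0.0
```

Request:
{"method": "carry_out", "body": {"rows": [[0.85,0.07,0.5,0,0,-0.15],[0.85,0.07,0.5,0,0,-0.15],[0.85,0.07,0.5,0,0,-0.15],[0.85,0.07,0.5,0,0,-0.15]]}}

```text
t: 2.8
position: [0.5828, -0.083, 0.3392]
orientation: [0.64, 0.769, -0.001, -0.001]
force: [0.2, -0.0, -0.5]
opening: 0.094
grasp_force: 0.0
```

Request:
{"method": "carry_out", "body": {"rows": [[0.83,0.11,0,0,0,-0.15],[0.83,0.11,0,0,0,-0.15],[0.83,0.11,0,0,0,-0.15],[0.83,0.11,0,0,0,-0.15]]}}

```text
t: 3.2
position: [0.5789, 0.0163, 0.3425]
orientation: [0.55, 0.835, -0.0, 0.001]
force: [0.9, -0.9, 0.6]
opening: 0.0939
grasp_force: 0.0
```

Request:
{"method": "carry_out", "body": {"rows": [[0.81,0.15,0,0,0,-0.15],[0.81,0.15,0,0,0,-0.15],[0.81,0.15,0,0,0,-0.15],[0.81,0.15,0,0,0,-0.15]]}}

```text
t: 3.6
position: [0.5568, 0.1126, 0.3418]
orientation: [0.453, 0.892, -0.0, 0.001]
force: [-0.2, -0.3, -0.6]
opening: 0.0939
grasp_force: 0.0
```

Request:
{"method": "carry_out", "body": {"rows": [[0.78,0.19,0.32,0,0,-0.15],[0.78,0.19,0.32,0,0,-0.15],[0.78,0.19,0.32,0,0,-0.15],[0.78,0.19,0.32,0,0,-0.15]]}}

```text
t: 4.0
position: [0.5196, 0.2017, 0.3024]
orientation: [0.35, 0.937, -0.001, -0.0]
force: [0.5, -0.2, 0.5]
opening: 0.0939
grasp_force: 0.0
```

```bash
python3 - <<'E'
from h import *
o=env.get_obs();print(o['t'],o['joint_pos'],o['force'])
plan([(.4695,.2845,.302,150),(.4695,.2845,.228,150)])
E
```

```text
4.0 [ 1.67217373e-01  2.96559563e-02  1.79686782e+00 -8.78484001e-04
  1.31566653e+00 -6.89219536e-01] [ 0.5199011  -0.18844702  0.51090098]
from [  0.5196   0.2017   0.3024 139.0829]
[0.767, 0.2479, 0.003, 0.0, 0.0, -0.127] rows 2 
[0.0, 0.0, 0.6167, 0.0, 0.0, -0.0] rows 2
```

Request:
{"method": "carry_out", "body": {"rows": [[0.77,0.25,0,0,0,-0.13],[0.77,0.25,0,0,0,-0.13],[0.77,0.25,0,0,0,-0.13],[0.77,0.25,0,0,0,-0.13]]}}

```text
t: 4.4
position: [0.47, 0.285, 0.3037]
orientation: [0.257, 0.967, 0.0, 0.001]
force: [-0.6, 0.2, 0.5]
opening: 0.094
grasp_force: 0.0
```

Request:
{"method": "carry_out", "body": {"rows": [[0,0,0.3,0,0,0],[0,0,0.62,0,0,0],[0,0,0.62,0,0,0],[0,0,0.62,0,0,0]]}}

```text
t: 4.8
position: [0.4699, 0.2847, 0.2288]
orientation: [0.257, 0.966, -0.0, -0.0]
force: [0.6, -0.5, -0.4]
opening: 0.0937
grasp_force: 0.0
```

Request:
{"method": "carry_out", "body": {"rows": [[0,0,0,0,0,0],[0,0,0,0,0,0],[0,0,0,0,0,0],[0,0,0,0,0,0],[0,0,0,0,0,0]], "claw": 1}}

```text
t: 5.3
position: [0.4686, 0.2864, 0.2287]
orientation: [0.255, 0.967, 0.0, 0.0]
force: [-0.1, 0.1, 0.9]
opening: 0.0575
grasp_force: 0.0
```

Request:
{"method": "carry_out", "body": {"rows": [[0,0,0,0,0,0],[0,0,0,0,0,0],[0,0,0,0,0,0],[0,0,0,0,0,0],[0,0,0,0,0,0]]}}

```text
t: 5.8
position: [0.4684, 0.2866, 0.2283]
orientation: [0.256, 0.967, 0.0, -0.0]
force: [-0.6, 2.1, -0.2]
opening: 0.0253
grasp_force: 30.0
```

```bash
python3 - <<'E'
from h import *
o=env.get_obs();print(o['t'],o['opening'],o['force'])
st=np.array([.5998,.1679]);k=o['position'][:2]-st;print(np.hypot(*k),np.degrees(np.arctan2(k[1],k[0])))
a0=np.degrees(np.arctan2(k[1],k[0]));M=Ro.from_quat(o['orientation']).as_matrix();y0=np.degrees(np.arctan2(M[1,0],M[0,0]))
plan([(*(st+.175*np.array([np.cos(np.radians(a)),np.sin(np.radians(a))])),.228,y0+a-a0) for a in np.linspace(a0,165.1,6)[1:]])
E
```

```text
5.8 0.025324729112172234 [-0.64963775  2.10810683 -0.19169192]
0.17707650400323888 137.9020531066944
from [  0.4684   0.2866   0.2283 150.389 ]
[0.0066, -0.1401, 0.0022, 0.0, 0.0, -0.0633] rows 1 
[0.0235, -0.1364, -0.0, 0.0, 0.0, -0.0633] rows 1 
[0.0235, -0.1364, -0.0, 0.0, 0.0, -0.0633] rows 1 
[0.0235, -0.1364, -0.0, 0.0, 0.0, -0.0633] rows 1 
[0.0235, -0.1364, -0.0, 0.0, 0.0, -0.0633] rows 1
```

Request:
{"method": "carry_out", "body": {"rows": [[0.01,-0.14,0,0,0,-0.063],[0.01,-0.14,0,0,0,-0.063]]}}

```text
t: 6.0
position: [0.4574, 0.2726, 0.2283]
orientation: [0.209, 0.978, 0.0, -0.002]
force: [-8.0, 5.9, 4.4]
opening: 0.0253
grasp_force: 30.0
```

Request:
{"method": "carry_out", "body": {"rows": [[0.0235,-0.136,0,0,0,-0.063],[0.0235,-0.136,0,0,0,-0.063]]}}

```text
t: 6.2
position: [0.448, 0.2587, 0.2283]
orientation: [0.162, 0.987, 0.0, -0.002]
force: [-8.2, 5.7, 3.9]
opening: 0.0255
grasp_force: 30.0
```

Request:
{"method": "carry_out", "body": {"rows": [[0.0235,-0.136,0,0,0,-0.063],[0.0235,-0.136,0,0,0,-0.063]]}}

```text
t: 6.4
position: [0.4401, 0.2439, 0.2283]
orientation: [0.116, 0.993, 0.0, -0.002]
force: [-8.3, 3.9, 5.3]
opening: 0.0253
grasp_force: 30.0
```

Request:
{"method": "carry_out", "body": {"rows": [[0.0235,-0.136,0,0,0,-0.063],[0.0235,-0.136,0,0,0,-0.063]]}}

```text
t: 6.6
position: [0.4336, 0.2286, 0.2282]
orientation: [0.069, 0.998, 0.0, -0.002]
force: [-8.6, 2.6, 5.4]
opening: 0.0256
grasp_force: 30.0
```

Request:
{"method": "carry_out", "body": {"rows": [[0.0235,-0.136,0,0,0,-0.063],[0.0235,-0.136,0,0,0,-0.063],[0.0235,-0.136,0,0,0,-0.063],[0.0235,-0.136,0,0,0,-0.063]]}}

```text
t: 7.0
position: [0.4288, 0.2132, 0.2282]
orientation: [0.022, 1.0, 0.0, -0.003]
force: [-8.8, 1.7, 6.8]
opening: 0.0253
grasp_force: 30.0
```

```bash
python3 - <<'E'
from h import *
o=env.get_obs();print(o['t'],o['position'],o['opening'],o['force'])
st=np.array([.5998,.1679]);k=o['position'][:2]-st;print(np.hypot(*k),np.degrees(np.arctan2(k[1],k[0])))
for n in('top','scene'):
    p,d=snap(n)
    u,v=proj(n,np.array([.508,.192,.11]));print(n,u,v,proj(n,np.array([.6,.168,.11])))
p1,_=load('top');p2,_=load('scene')
a=cv2.resize(p1[150:240,145:245],None,fx=4,fy=4,interpolation=cv2.INTER_CUBIC)
b=cv2.resize(p2[130:220,240:340],None,fx=4,fy=4,interpolation=cv2.INTER_CUBIC)
cv2.imwrite('pics/c.png',np.hstack([a,b])[...,::-1])
E
```

```text
7.0 [0.42884264 0.21321659 0.22824115] 0.025337844090418345 [-8.81751805  1.71678458  6.7689523 ]
0.17686155738020432 165.1537377482488
top 188.21705667131303 208.01216557259778 (np.float64(197.47185933837852), np.float64(178.75368687106945))
scene 296.7559254540455 174.19579696147832 (np.float64(303.8827349661656), np.float64(191.21153708736747))
```

View pics/c.png

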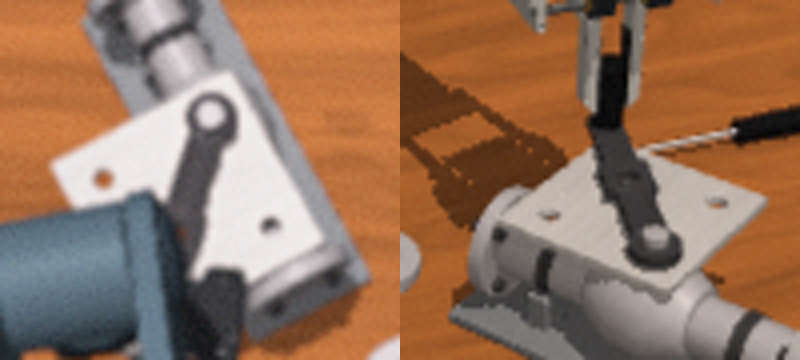

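The lever now points at the half-open direction: the stem is at (210,115) and the lever heads to (180,235), where the hole is hidden. In the scene half the eye is at (632,180), between the shut hole (550,215) and the fully open hole (717,202). I'll let go, back off, and check from above.

Request:
{"method": "carry_out", "body": {"rows": [[0,0,0,0,0,0],[0,0,0,0,0,0],[0,0,0,0,0,0],[0,0,0,0,0,0],[0,0,0,0,0,0]], "claw": 0}}

```text
t: 7.6
position: [0.4305, 0.2129, 0.2282]
orientation: [0.022, 1.0, -0.0, -0.0]
force: [-0.1, 0.5, 0.1]
opening: 0.062
grasp_force: 0.0
```

Request:
{"method": "carry_out", "body": {"rows": [[0,0,0,0,0,0],[0,0,0,0,0,0],[0,0,0,0,0,0]]}}

```text
t: 7.9
position: [0.4305, 0.2129, 0.2282]
orientation: [0.022, 1.0, -0.0, -0.0]
force: [0.0, 0.0, -0.2]
opening: 0.0857
grasp_force: 0.0
```

Request:
{"method": "carry_out", "body": {"rows": [[0,0,-0.3,0,0,0],[0,0,-0.6,0,0,0],[0,0,-0.9,0,0,0],[0,0,-0.9,0,0,0]]}}

```text
t: 8.3
position: [0.4324, 0.2135, 0.3421]
orientation: [0.022, 1.0, 0.001, 0.005]
force: [0.8, 0.5, 0.4]
opening: 0.0942
grasp_force: 0.0
```

```bash
python3 - <<'E'
from h import *
o=env.get_obs();print(o['t'],o['opening'],o['force'])
n=6;x,y,z=o['position'];t0=np.arctan2(y,x);r0=np.hypot(x,y)
T=(.618,-.289);t1=np.arctan2(T[1],T[0]);r1=np.hypot(*T)
s=np.linspace(0,1,n+1)[1:]
plan([((r0+(r1-r0)*q)*np.cos(t0+(t1-t0)*q),(r0+(r1-r0)*q)*np.sin(t0+(t1-t0)*q),z,177.3+(78-177.3)*q) for q in s])
E
```

```text
8.3 0.09419685114458548 [0.83882864 0.46455786 0.37200898]
from [  0.4324   0.2135   0.3421 177.4682]
[-0.5095, -0.4493, -0.0, 0.0, 0.0, 0.1945] rows 2 
[-0.5905, -0.4073, -0.0, 0.0, 0.0, 0.1926] rows 2 
[-0.6685, -0.3527, -0.0, 0.0, 0.0, 0.1926] rows 2 
[-0.7421, -0.2836, -0.0, 0.0, 0.0, 0.1926] rows 2 
[-0.809, -0.2005, -0.0, 0.0, 0.0, 0.1926] rows 3 
[-0.8665, -0.1037, -0.0, 0.0, 0.0, 0.1926] rows 3
```

Request:
{"method": "carry_out", "body": {"rows": [[-0.51,-0.45,0,0,0,0.1945],[-0.51,-0.45,0,0,0,0.1945],[-0.51,-0.45,0,0,0,0.1945],[-0.51,-0.45,0,0,0,0.1945]]}}

```text
t: 8.7
position: [0.4889, 0.1561, 0.3351]
orientation: [0.167, 0.986, -0.0, -0.001]
force: [0.2, 0.5, -0.4]
opening: 0.0942
grasp_force: 0.0
```

Request:
{"method": "carry_out", "body": {"rows": [[-0.59,-0.41,0,0,0,0.1925],[-0.59,-0.41,0,0,0,0.1925],[-0.59,-0.41,0,0,0,0.1925],[-0.59,-0.41,0,0,0,0.1925]]}}

```text
t: 9.1
position: [0.5392, 0.0872, 0.3356]
orientation: [0.306, 0.952, 0.0, -0.001]
force: [-0.3, 0.4, -0.0]
opening: 0.0941
grasp_force: 0.0
```

Request:
{"method": "carry_out", "body": {"rows": [[-0.67,-0.35,0,0,0,0.1925],[-0.67,-0.35,0,0,0,0.1925],[-0.67,-0.35,0,0,0,0.1925],[-0.67,-0.35,0,0,0,0.1925]]}}

```text
t: 9.5
position: [0.5798, 0.0066, 0.3359]
orientation: [0.44, 0.898, 0.0, -0.001]
force: [-0.3, -0.0, 0.1]
opening: 0.094
grasp_force: 0.0
```

Request:
{"method": "carry_out", "body": {"rows": [[-0.74,-0.28,0,0,0,0.1925],[-0.74,-0.28,0,0,0,0.1925],[-0.74,-0.28,0,0,0,0.1925],[-0.74,-0.28,0,0,0,0.1925]]}}

```text
t: 9.9
position: [0.6077, -0.0839, 0.336]
orientation: [0.564, 0.826, 0.0, -0.001]
force: [1.4, 0.2, 0.5]
opening: 0.0942
grasp_force: 0.0
```

Request:
{"method": "carry_out", "body": {"rows": [[-0.81,-0.2,0,0,0,0.1925],[-0.81,-0.2,0,0,0,0.1925],[-0.81,-0.2,0,0,0,0.1925],[-0.81,-0.2,0,0,0,0.1925]]}}

```text
t: 10.3
position: [0.6205, -0.1831, 0.3361]
orientation: [0.677, 0.736, 0.0, -0.001]
force: [0.4, 1.1, -0.7]
opening: 0.0938
grasp_force: 0.0
```

```bash
python3 - <<'E'
from h import *
for n in('top','scene'):
    p,d=snap(n)
p1,_=load('top');p2,_=load('scene')
a=cv2.resize(p1[165:235,150:230],None,fx=5,fy=5,interpolation=cv2.INTER_CUBIC)
b=cv2.resize(p2[145:215,255:335],None,fx=5,fy=5,interpolation=cv2.INTER_CUBIC)
cv2.imwrite('pics/d.png',np.hstack([a,b])[...,::-1])
o=env.get_obs();print(o['t'])
plan([(.618,-.289,.30,78),(.618,-.289,.195,78)])
E
```

```text
10.4
from [ 0.6206 -0.1822  0.3363 94.8002]
[-0.8849, -0.0964, 0.3021, 0.0, 0.0, 0.1955] rows 3 
[0.0, 0.0, 0.875, 0.0, 0.0, -0.0] rows 3
```

View pics/d.png

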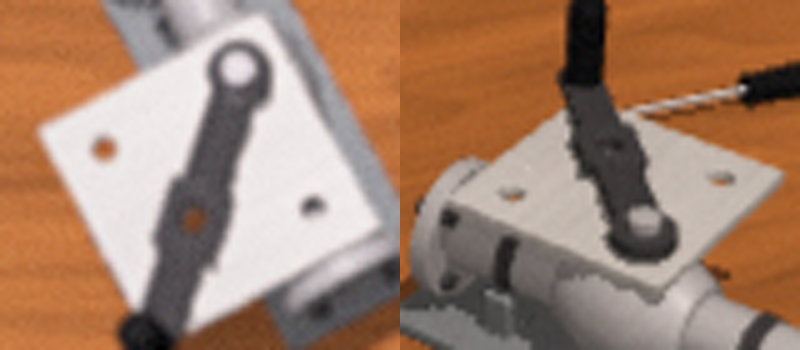

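The top crop shows the bench through both the eye and the hole at (193,219), so the lever is half open. The other holes are at (104,149) and (314,207). The scene crop shows the eye at (614,145). Next is the pin.

Request:
{"method": "carry_out", "body": {"rows": [[-0.885,-0.096,0.3,0,0,0.1955],[-0.885,-0.096,0.3,0,0,0.1955],[-0.885,-0.096,0.3,0,0,0.1955],[-0.885,-0.096,0.3,0,0,0.1955]]}}

```text
t: 10.8
position: [0.6174, -0.2911, 0.2991]
orientation: [0.778, 0.628, -0.0, -0.001]
force: [-0.2, -0.1, -1.2]
opening: 0.094
grasp_force: 0.0
```

Request:
{"method": "carry_out", "body": {"rows": [[0,0,0.3,0,0,0],[0,0,0.6,0,0,0],[0,0,0.875,0,0,0],[0,0,0.875,0,0,0],[0,0,0.875,0,0,0]]}}

```text
t: 11.3
position: [0.6184, -0.2897, 0.1965]
orientation: [0.778, 0.629, 0.0, 0.0]
force: [1.0, -0.9, 0.5]
opening: 0.0943
grasp_force: 0.0
```

```bash
python3 - <<'E'
from h import *
A=lambda U,V,h:ray('top',150+(U+.5)/5-.5,165+(V+.5)/5-.5,h)
B=lambda U,V,h:ray('scene',255+(U+.5)/5-.5,145+(V+.5)/5-.5,h)
print('top eye@.107',A(193,219,.107),'shut',A(104,149,.1),'open',A(314,207,.1))
print('scene eye@.112',B(214,145,.112),'shut',B(113,193,.099),'open',B(321,178,.099))
for n in('scene',):
    p,d=snap(n)
u,v=map(int,proj('scene',np.array([.618,-.289,.12])));print(u,v,env.get_obs()['position'])
save('e',p,(u-50,v-45,u+50,v+45),5)
E
```

```text
top eye@.107 [0.50731079 0.19237381 0.107     ] shut [0.55078503 0.25004843 0.1       ] open [0.51780471 0.11958125 0.1       ]
scene eye@.112 [0.50837755 0.19397928 0.112     ] shut [0.51592351 0.11957308 0.099     ] open [0.55127125 0.24890107 0.099     ]
150 231 [ 0.61897274 -0.29058716  0.19789694]
```

View pics/e.png

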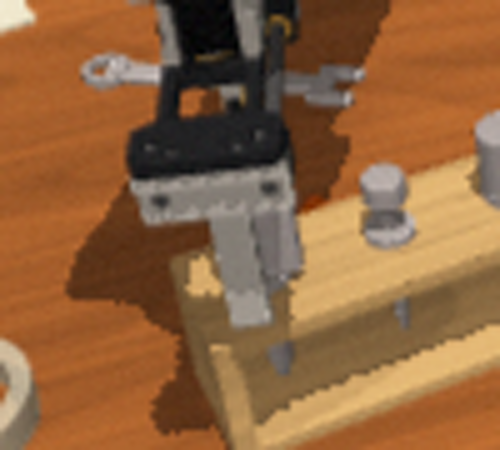

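```bash
python3 - <<'E'
from h import *
f=lambda X:np.round((np.array(proj('scene',np.array(X)))-[100,186]+.5)*5,0)
print('shank',f([.618,-.289,.04]),f([.618,-.289,.06]),'finger tip',f([.618+.046,-.289-.0098,.098]),
 'paddle top R',f([.618+.0044,-.289+.0205,.136]),f([.618-.0044,-.289-.0205,.136]),'thin top',f([.609,-.2195,.125]))
E
```

```text
shank [280. 340.] [274. 313.] finger tip [260. 322.] paddle top R [294. 199.] [210. 209.] thin top [385. 177.]
```

Request:
{"method": "carry_out", "body": {"rows": [[0.02,0,0.01,0,0,0],[0.02,0,0.01,0,0,0]]}}

```text
t: 11.55
position: [0.6191, -0.289, 0.1963]
orientation: [0.778, 0.628, 0.001, 0.002]
force: [-0.1, -0.2, -0.3]
opening: 0.0945
grasp_force: 0.0
```

Request:
{"method": "carry_out", "body": {"rows": [[0,0,0,0,0,0],[0,0,0,0,0,0],[0,0,0,0,0,0],[0,0,0,0,0,0],[0,0,0,0,0,0]], "claw": 1}}

```text
t: 12.05
position: [0.6182, -0.2893, 0.194]
orientation: [0.778, 0.628, -0.0, -0.0]
force: [1.3, 0.5, 0.8]
opening: 0.0572
grasp_force: 0.0
```

Request:
{"method": "carry_out", "body": {"rows": [[0,0,0,0,0,0],[0,0,0,0,0,0],[0,0,0,0,0,0],[0,0,0,0,0,0],[0,0,0,0,0,0]]}}

```text
t: 12.55
position: [0.6182, -0.2891, 0.1941]
orientation: [0.778, 0.628, -0.0, -0.0]
force: [-1.8, 1.6, 0.8]
opening: 0.0174
grasp_force: 0.8
```

Request:
{"method": "carry_out", "body": {"rows": [[0,0,0,0,0,0],[0,0,0,0,0,0],[0,0,0,0,0,0]]}}

```text
t: 12.85
position: [0.6181, -0.2891, 0.194]
orientation: [0.778, 0.628, -0.0, -0.0]
force: [-1.1, 0.0, 1.3]
opening: 0.0159
grasp_force: 29.9
```

Gripped: 15.9 mm opening matches the 16 mm paddle. Now lift and carry it over.

Request:
{"method": "carry_out", "body": {"rows": [[0,0,-0.25,0,0,0],[0,0,-0.5,0,0,0],[0,0,-0.75,0,0,0],[0,0,-1,0,0,0],[0,0,-1,0,0,0]]}}

```text
t: 13.35
position: [0.6197, -0.2901, 0.3192]
orientation: [0.778, 0.628, 0.001, 0.004]
force: [0.8, -0.1, -1.4]
opening: 0.0158
grasp_force: 29.9
```

Request:
{"method": "carry_out", "body": {"rows": [[0,0,-0.3,0,0,0],[0,0,-0.55,0,0,0],[0,0,-0.55,0,0,0],[0,0,-0.55,0,0,0]]}}

```text
t: 13.75
position: [0.618, -0.289, 0.3778]
orientation: [0.778, 0.628, -0.0, -0.001]
force: [-0.5, -0.2, -3.3]
opening: 0.0152
grasp_force: 29.9
```

```bash
python3 - <<'E'
from h import *
o=env.get_obs();print(o['t'],o['opening'],o['force'],o['position'])
x,y,z=.6181,-.2891,.38;t0=np.arctan2(y,x);r0=np.hypot(x,y)
T=(.5074,.1922);t1=np.arctan2(T[1],T[0]);r1=np.hypot(*T)
s=np.linspace(0,1,6)[1:]
M=Ro.from_quat(o['orientation']).as_matrix();a=np.degrees(np.arctan2(M[1,0],M[0,0]))
plan([((r0+(r1-r0)*q)*np.cos(t0+(t1-t0)*q),(r0+(r1-r0)*q)*np.sin(t0+(t1-t0)*q),z,a+(165-a)*q) for q in s],(x,y,z,a))
E
```

```text
13.75 0.015218835641365091 [-0.4763006  -0.2192559  -3.32675426] [ 0.61799011 -0.28898013  0.3777858 ]
from [ 0.6181 -0.2891  0.38   77.7704]
[0.9139, -0.1021, -0.0, 0.0, 0.0, -0.203] rows 3 
[0.8834, 0.0201, -0.0, 0.0, 0.0, -0.203] rows 3 
[0.8375, 0.1315, -0.0, 0.0, 0.0, -0.203] rows 3 
[0.7787, 0.2305, -0.0, 0.0, 0.0, -0.203] rows 3 
[0.7094, 0.3156, -0.0, 0.0, 0.0, -0.203] rows 3
```

Request:
{"method": "carry_out", "body": {"rows": [[0.3,-0.034,0,0,0,-0.068],[0.6,-0.068,0,0,0,-0.135],[0.914,-0.102,0,0,0,-0.203],[0.914,-0.102,0,0,0,-0.203]]}}

```text
t: 14.15
position: [0.6291, -0.1751, 0.376]
orientation: [0.672, 0.74, -0.0, -0.003]
force: [0.0, -0.0, -2.5]
opening: 0.0161
grasp_force: 29.9
```

Request:
{"method": "carry_out", "body": {"rows": [[0.3,0.007,0,0,0,-0.068],[0.6,0.014,0,0,0,-0.135],[0.883,0.02,0,0,0,-0.203],[0.883,0.02,0,0,0,-0.203]]}}

```text
t: 14.55
position: [0.6214, -0.0706, 0.3769]
orientation: [0.553, 0.833, -0.0, -0.002]
force: [0.5, -0.6, -2.0]
opening: 0.0156
grasp_force: 29.9
```

Request:
{"method": "carry_out", "body": {"rows": [[0.28,0.044,0,0,0,-0.068],[0.56,0.088,0,0,0,-0.135],[0.8375,0.1315,0,0,0,-0.203],[0.8375,0.1315,0,0,0,-0.203]]}}

```text
t: 14.95
position: [0.597, 0.0272, 0.3776]
orientation: [0.42, 0.907, -0.0, -0.002]
force: [0.2, -1.1, -2.5]
opening: 0.0161
grasp_force: 29.9
```

Request:
{"method": "carry_out", "body": {"rows": [[0.26,0.077,0,0,0,-0.068],[0.52,0.154,0,0,0,-0.135],[0.779,0.2305,0,0,0,-0.203],[0.779,0.2305,0,0,0,-0.203]]}}

```text
t: 15.35
position: [0.558, 0.1157, 0.3782]
orientation: [0.279, 0.96, -0.0, -0.001]
force: [1.0, -0.9, -2.7]
opening: 0.016
grasp_force: 29.9
```

Request:
{"method": "carry_out", "body": {"rows": [[0.24,0.105,0,0,0,-0.068],[0.48,0.21,0,0,0,-0.135],[0.7095,0.3155,0,0,0,-0.203],[0.7095,0.3155,0,0,0,-0.203],[0.7095,0.3155,0,0,0,-0.203]]}}

```text
t: 15.85
position: [0.508, 0.1911, 0.379]
orientation: [0.132, 0.991, -0.001, -0.0]
force: [-0.2, 0.4, -2.0]
opening: 0.0156
grasp_force: 29.9
```

Request:
{"method": "carry_out", "body": {"rows": [[0,0,0.25,0,0,0],[0,0,0.42,0,0,0],[0,0,0.42,0,0,0],[0,0,0.42,0,0,0],[0,0,0.42,0,0,0]]}}

```text
t: 16.35
position: [0.5086, 0.1915, 0.3311]
orientation: [0.131, 0.991, 0.0, 0.001]
force: [0.7, -0.0, -3.1]
opening: 0.0155
grasp_force: 29.9
```

```bash
python3 - <<'E'
from h import *
o=env.get_obs();print(o['t'],o['opening'],o['force'],o['position'])
plan([(.5074,.1922,o['position'][2],165)])
p,d=snap('scene'); u,v=260,100
save('f',p,(245,105,345,205),6)
x,y,z=o['position']
f=lambda X:np.round((np.array(proj('scene',np.array(X)))-[245,105]+.5)*6,0)
print('tip',f([x,y,z-.179]),f([x,y,z-.179+.05]),'hole',f([.5074,.1922,.114]))
E
```

```text
16.35 0.015498588466183431 [ 0.72826138 -0.01567361 -3.05077208] [0.50855519 0.19154357 0.33110348]
from [  0.5086   0.1915   0.3311 164.9098]
[0.0107, 0.0028, -0.0, 0.0, 0.0, -0.001] rows 1 
tip [318. 351.] [324. 267.] hole [314. 411.]
```

View pics/f.png

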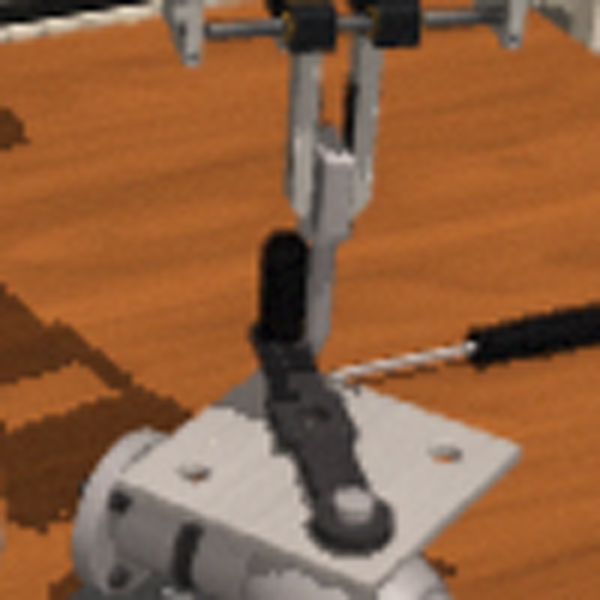

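The pin hangs upright; its tip is near (315,350), above the eye at (316,411), and both match the predictions. I'll descend in small steps and watch the force.

Request:
{"method": "carry_out", "body": {"rows": [[0.008,0.003,0.1,0,0,0],[0.008,0.003,0.2,0,0,0],[0.008,0.003,0.28,0,0,0],[0.008,0.003,0.28,0,0,0],[0.008,0.003,0.28,0,0,0]]}}

```text
t: 16.9
position: [0.5065, 0.1927, 0.2956]
orientation: [0.13, 0.991, -0.0, -0.0]
force: [-1.0, -0.4, -1.4]
opening: 0.0161
grasp_force: 29.9
```

Request:
{"method": "carry_out", "body": {"rows": [[0,0,0.03,0,0,0],[0,0,0.06,0,0,0],[0,0,0.08,0,0,0],[0,0,0.08,0,0,0]]}}

```text
t: 17.3
position: [0.5065, 0.1927, 0.286]
orientation: [0.131, 0.991, -0.0, -0.0]
force: [-0.6, -0.9, -2.0]
opening: 0.0157
grasp_force: 29.9
```

Request:
{"method": "carry_out", "body": {"rows": [[-0.007,-0.002,0.02,0,0,0],[-0.007,-0.002,0.04,0,0,0],[-0.007,-0.002,0.06,0,0,0],[-0.007,-0.002,0.06,0,0,0]]}}

```text
t: 17.7
position: [0.5072, 0.1922, 0.2787]
orientation: [0.131, 0.991, -0.0, -0.0]
force: [-0.3, 0.6, -2.2]
opening: 0.0157
grasp_force: 29.9
```

Request:
{"method": "carry_out", "body": {"rows": [[0,0,0.02,0,0,0],[0,0,0.04,0,0,0],[0,0,0.06,0,0,0],[0,0,0.06,0,0,0]]}}

```text
t: 18.1
position: [0.5072, 0.1923, 0.2715]
orientation: [0.131, 0.991, -0.0, -0.0]
force: [-0.2, 0.6, -1.8]
opening: 0.016
grasp_force: 29.9
```

```bash
python3 - <<'E'
from h import *
o=env.get_obs();print(o['t'],o['force'],o['torque'],o['position'])
E
```

```text
18.1 [-0.17700663  0.64870849 -1.80879264] [ 0.02634776 -0.15883939  0.02906373] [0.50719033 0.19226671 0.27152797]
```

Request:
{"method": "carry_out", "body": {"rows": [[0,0,0.02,0,0,0],[0,0,0.04,0,0,0],[0,0,0.06,0,0,0],[0,0,0.06,0,0,0]]}}

```text
t: 18.5
position: [0.5072, 0.1922, 0.2643]
orientation: [0.131, 0.991, -0.0, -0.0]
force: [0.4, 0.3, -2.2]
opening: 0.016
grasp_force: 29.9
```

Request:
{"method": "carry_out", "body": {"rows": [[0,0,0.03,0,0,0],[0,0,0.06,0,0,0],[0,0,0.08,0,0,0],[0,0,0.08,0,0,0]]}}

```text
t: 18.9
position: [0.5072, 0.1922, 0.2546]
orientation: [0.131, 0.991, -0.0, -0.001]
force: [0.1, -0.1, -1.6]
opening: 0.0159
grasp_force: 29.9
```

Request:
{"method": "carry_out", "body": {"rows": [[0,0,0.06,0,0,0],[0,0,0.12,0,0,0],[0,0,0.18,0,0,0],[0,0,0.23,0,0,0],[0,0,0.23,0,0,0]]}}

```text
t: 19.4
position: [0.5068, 0.1922, 0.2262]
orientation: [0.131, 0.991, -0.0, -0.001]
force: [0.1, -0.1, -2.0]
opening: 0.0161
grasp_force: 29.9
```

Request:
{"method": "carry_out", "body": {"rows": [[0,0,0.01,0,0,0],[0,0,0.02,0,0,0],[0,0,0.025,0,0,0],[0,0,0.025,0,0,0]]}}

```text
t: 19.8
position: [0.5075, 0.1923, 0.2248]
orientation: [0.131, 0.991, 0.0, 0.0]
force: [0.3, -0.5, -1.3]
opening: 0.0162
grasp_force: 29.9
```

Request:
{"method": "carry_out", "body": {"rows": [[0,0,0.005,0,0,0],[0,0,0.01,0,0,0],[0,0,0.01,0,0,0],[0,0,0.01,0,0,0]]}}

```text
t: 20.2
position: [0.5074, 0.1923, 0.2234]
orientation: [0.131, 0.991, 0.0, -0.0]
force: [0.6, 0.2, -3.2]
opening: 0.0157
grasp_force: 29.9
```

Request:
{"method": "carry_out", "body": {"rows": [[0,0,0.004,0,0,0],[0,0,0.007,0,0,0],[0,0,0.007,0,0,0],[0,0,0.007,0,0,0]]}}

```text
t: 20.6
position: [0.5075, 0.1923, 0.223]
orientation: [0.131, 0.991, 0.0, 0.0]
force: [-1.6, -0.2, 2.0]
opening: 0.0157
grasp_force: 29.9
```

Contact came at z = 0.223, as computed: the collar is on the lever. Release and back off straight up.

Request:
{"method": "carry_out", "body": {"rows": [[0,0,0,0,0,0],[0,0,0,0,0,0],[0,0,0,0,0,0],[0,0,0,0,0,0],[0,0,0,0,0,0]], "claw": 0}}

```text
t: 21.1
position: [0.5075, 0.1923, 0.2226]
orientation: [0.131, 0.991, 0.0, 0.0]
force: [0.4, 0.2, 0.1]
opening: 0.0524
grasp_force: 0.0
```

Request:
{"method": "carry_out", "body": {"rows": [[0,0,0,0,0,0],[0,0,0,0,0,0],[0,0,0,0,0,0],[0,0,0,0,0,0]]}}

```text
t: 21.5
position: [0.5074, 0.1923, 0.2226]
orientation: [0.131, 0.991, 0.0, 0.0]
force: [-0.1, -0.4, -0.3]
opening: 0.0842
grasp_force: 0.0
```

Request:
{"method": "carry_out", "body": {"rows": [[0,0,-0.25,0,0,0],[0,0,-0.5,0,0,0],[0,0,-0.75,0,0,0],[0,0,-1,0,0,0],[0,0,-1,0,0,0]]}}

```text
t: 22.0
position: [0.5091, 0.1926, 0.3477]
orientation: [0.13, 0.991, 0.001, 0.004]
force: [-0.1, 0.1, -0.1]
opening: 0.0942
grasp_force: 0.0
```

Request:
{"method": "carry_out", "body": {"rows": [[0.7,-0.7,0,0,0,0],[0.7,-0.7,0,0,0,0],[0.7,-0.7,0,0,0,0],[0.7,-0.7,0,0,0,0]]}}

```text
t: 22.4
position: [0.4029, 0.1323, 0.3413]
orientation: [0.131, 0.991, -0.0, -0.0]
force: [0.2, -0.6, 0.5]
opening: 0.0941
grasp_force: 0.0
```

```bash
python3 - <<'E'
from h import *
o=env.get_obs();print(o['t'],o['position'],o['force'])
p,d=snap('scene');P=cloud('scene',d).reshape(-1,3)
q=P[(np.hypot(P[:,0]-.5075,P[:,1]-.1923)<.03)&(P[:,2]>.13)];print(len(q),np.percentile(q[:,2],[50,95,99]),q.mean(0))
a=cv2.resize(p[105:205,245:345],None,fx=4,fy=4,interpolation=cv2.INTER_CUBIC)
b=cv2.resize(p[190:290,110:210],None,fx=4,fy=4,interpolation=cv2.INTER_CUBIC)
cv2.imwrite('pics/g.png',np.hstack([a,b])[...,::-1])
E
```

```text
22.4 [0.40289105 0.13230092 0.34128006] [ 0.17962811 -0.55797265  0.45209627]
104 [0.15331408 0.16585811 0.16712701] [0.51494564 0.18541338 0.15186106]
```

View pics/g.png

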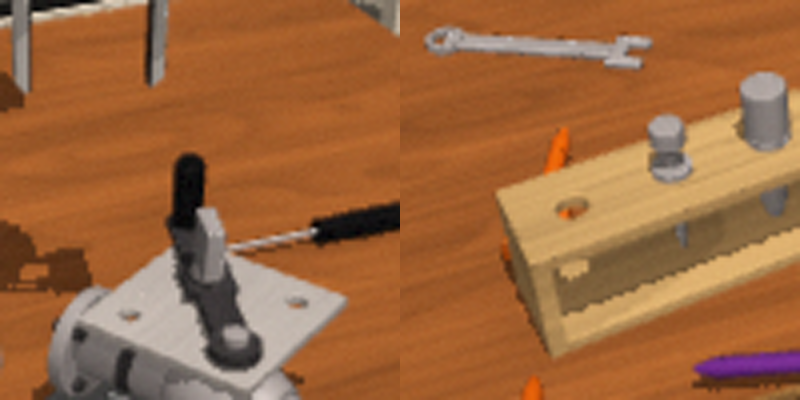

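The pin stands through the eye at (205,245), upright, and its stand hole is empty. But the orange and purple look-alikes look different from the start, so I'll compare before and after.

```bash
python3 - <<'E'
from h import *
pt_,dt=snap('top'); ps,ds=load('scene')
s0=cv2.resize(cv2.imread('pics/scene0.png'),(512,384)); t0=cv2.resize(cv2.imread('pics/top0.png'),(512,384))
z=lambda im,c:cv2.resize(im[c[1]:c[3],c[0]:c[2]],(400,300),interpolation=cv2.INTER_CUBIC)
cs=(100,180,240,285+0);ct=(270,120,410,225)
cv2.imwrite('pics/h.png',np.vstack([np.hstack([z(s0,(100,190,232,300)),z(ps[...,::-1],(100,190,232,300))]),np.hstack([z(t0,ct),z(pt_[...,::-1],ct)])]))
for n,p,d in(('top',pt_,dt),('scene',ps,ds)):
    P=cloud(n,d);hsv=cv2.cvtColor(p,cv2.COLOR_RGB2HSV)
    for nm,lo,hi in(('orange',(5,220,200),(14,255,255)),('purple',(130,120,40),(155,255,255))):
        m=cv2.inRange(hsv,lo,hi); k,l,st,c=cv2.connectedComponentsWithStats(m)
        for i in range(1,k):
            if st[i,4]>8: q=P[(l==i)]; print(n,nm,c[i].round(),st[i,4],q.min(0).round(3),q.max(0).round(3))
E
```

```text
top purple [304. 144.] 170 [ 0.279 -0.236  0.009] [0.763 0.021 1.459]
scene orange [149. 227.] 34 [ 0.46  -0.297  0.022] [ 0.503 -0.275  0.031]
scene orange [141. 297.] 98 [ 0.699 -0.364  0.024] [ 1.418 -0.33   0.781]
scene purple [214. 279.] 397 [ 0.728 -0.33   0.001] [ 1.418 -0.128  0.781]
```

View pics/h.png

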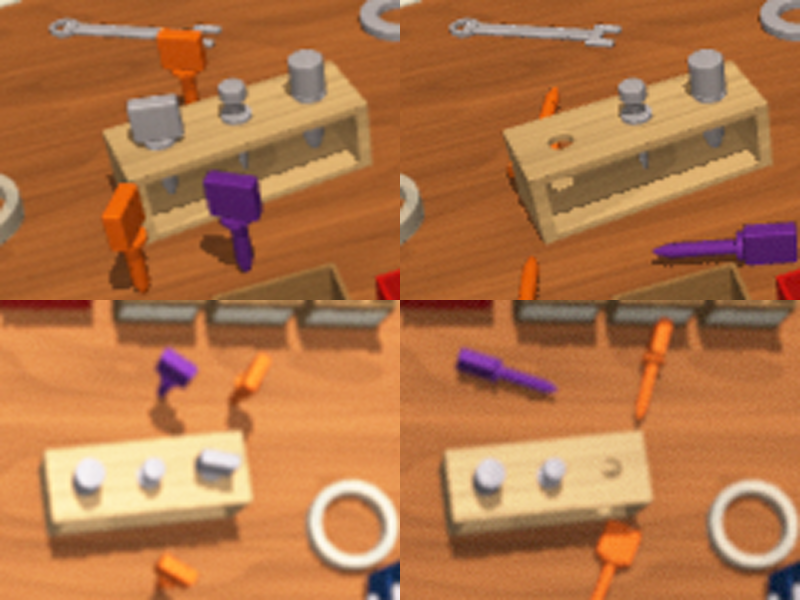

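The comparison shows all three coloured look-alikes have toppled onto the bench. They were already missing from their spots in the picture taken at 11.35 s, before the grasp. The gripper had only passed well above them, and no contact force showed. They were standing on pointed tips, so they most likely fell on their own. I'm leaving them alone as instructed and handing in.

```bash
python3 -c "
from plant import env
print(env.hand_in())"
```

```text
the job is handed in; nothing more can be done
None
```

The job is handed in: the lever is at half open, and the paddle-head lock pin stands upright through the eye and middle hole with its collar on the lever, released. The three orange and purple look-alikes toppled onto the bench early in the run; I saw no sign that the robot touched them, and I left them where they lay.

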